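# Clamp the blue thumb slug in the vise

## Task

Stand the blue thumb slug upright on the bed of the vise, between the jaws and in front of the V notch, and let go of it. Then turn the hand wheel by its red handle so that the moving jaw slides up and presses the slug home into the V, and stop when the sprung brass plate has been pushed about half way back into its jaw; never squeeze it all the way in, and let go of the handle. Leave the pink slug, the yellow slug and the wax pot where they are.

Things in the scene. Friction and masses are not known exactly. Their poses are not given: they have to be found in the camera images.
- vise: Blue and steel bench vise fixed to the counter, 245 long, 185 wide. Origin on the counter under it. Its x axis runs along the screw from the hand wheel (-x, towards the robot) to the fixed jaw (+x); z is up. The bed, flat steel, is 84 wide and 80 above the counter; both jaws' tops are 108 above it. The fixed jaw's face is at x = +35, with an upright 90 degree V notch, 24 wide, 12 deep, in its middle.
- bed_seat (a point): Point on the bed (80 above the counter; x = +30, y = 0 in the vise's frame) where the centre of the slug's foot stands once pressed home in the V; the slug's near side is then at x = +18. A slug put down nearer to the moving jaw, up to 8 off the centre line, is slid into the V by the plate. Axes as the vise's.
- wheel_axis (a point): Point on the hand wheel's axis (92 above the counter, x = -156 in the vise's frame), level with the red handle's middle, which circles it at radius 42. The wheel is a dark disc of 110 diameter with its face at x = -132.
- handle_mid (a point): Middle of the red handle, which spins freely on the hand wheel: 19 diameter, 38 long, parallel to the vise's x axis and standing out from the wheel towards the robot. Its free end is 14 before this point, the wheel's face 24 behind it. At its lowest this point is 50 above the counter. Its axes spin with the handle: use only its position.
- crank (a joint): Turn of the hand wheel in rad. Growing = clockwise as seen from the robot, and closes the jaw by 30 mm a turn. At 0 (and each full turn) the handle is at the top of its circle, at +pi/2 at the right (vise's -y). Friction of 0.2 N m holds it where it is left; the jaw cannot be pushed along by hand. Starts between -1.2 and 2.3.
- jaw (a joint): Travel of the moving jaw in m towards the fixed jaw, = 0.030 x crank / (2 pi). At 0 the free brass plate's face is at x = -30 in the vise's frame, so the gap between the jaws is 65 mm less this travel. The plate touches a seated slug at 0.048, is half way in at 0.053 and all the way in at 0.058.
- plate (a joint): How far the sprung brass plate (80 wide, 24 high, 8 thick, on the moving jaw's front) is pushed back into its jaw, in m: 0 free, standing 10 mm off the jaw, 0.010 all the way in. Spring 2 N/mm with 5 N preload.
- blue_slug_mid (a point): Centre (half-way up) of the blue thumb slug to be clamped: an upright hollow plastic cylinder of 24 diameter and 34 height, loose on the counter. z is its axis.
- pink_slug_mid (a point): Centre of the pink slug, 24 diameter, 34 high, upright on the counter; a bystander.
- yellow_slug_mid (a point): Centre of the yellow slug, 24 diameter, 30 high, upright on the counter; a bystander.
- wax_pot_mid (a point): Centre of the low round grey, white and blue wax pot, 66 diameter, 30 high, on the counter; a bystander.
- shield_edge (a point): Middle of the yellow top edge (6 thick, 120 wide) of the clear chip shield fixed between jaws and hand wheel; 227 above the counter, x = -151 in the vise's frame. The shield rises behind the wheel to 150, then leans out over it towards the robot. A hand held upright at the handle runs against it: tilt the hand back towards the robot by about 30 degrees to turn the wheel all the way round.
Mind the look-alikes: they are no part of the job. Of the things that look like the part that bears blue_slug_mid, the larger one is meant.

How it is judged:
By the outcome, as a careful person would: the job done as asked, in the order asked, and still so for the second after the job is handed in, with the robot touching nothing.
It also fails if it takes over 53 s, if anything falls off the work surface, if the arm or the gripper's body presses on something with over 40 N, if the wrist force passes 120 N, or if a joint passes its speed limit or range.

## Robot

A 6-joint arm with a two-finger parallel gripper is mounted at the origin on a cart in front of the work surface, level with it; the furniture and walls round the work are solid. World frame = base frame: x ahead of the robot, y to its left, z up, the work surface at z = 0. Lengths are in m, angles in degrees, forces in N, time in s.
With the tool pointing down it reaches from about 0.3 to 0.75 m from the base axis. Payload 8.5 kg.
Tool frame: the origin (TCP) lies between the finger pads; the fingertips stand 19 mm ahead of it and the grasp point (between the pads) is the TCP; z points along the fingers, y is the line along which they close (so a half turn about z gives the same grasp; the last joint's range is limited). The gripper opens to 85 mm and grips with 20 to 120 N. Pads are 22 mm wide; open, the fingers measure 114 mm over their backs; the gripper's body (76 mm by 85 mm) begins 54 mm behind the grasp point. The pads swing forward as they close: fully open they stand 13 mm farther back than shut.
Start: joints at [-12.336, 21.807, 74.336, -0, 83.858, -12.336], TCP at [0.55, 0, 0.25] pointing down, gripper open.
Joint ranges: [-178.18, 178.18], [-50.72, 133.34], [12.68, 142.11], [-81.47, 261.47], [9.98, 163.14], [-165.26, 165.26]. Speed limits (degrees/s): [136.94, 136.94, 180, 180, 180, 180].

## Interface

Orientations are given as a 3x3 rotation matrix whose columns are the frame's x, y, z axes.
In Python, from rig import env, optics gives the robot as it stands.
- The arm moves only by the tool arm_command, never from a script. Its argument "commands" is one flat list of numbers, 7 for each row, row after row: the closure, from -1 (fully open) to 1 (shut), so that 0 is half open, then the shift along the tool's x, y, z as a fraction of full scale, then the turn, a rotation vector about the tool's x, y, z as a fraction of full scale. A call has 1 to 12 rows; each row is the pose to reach, as a shift and turn from the pose commanded when the call began, along the tool's axes at that moment; what a row does not reach only later rows make up. Full scale, the value 1, is 500 mm for a shift and 120 degrees for a turn. A row lasts 1/12 s, in which the tool goes at most 41.7 mm and 7.16 degrees, less where a joint would pass 70% of its speed; a pose out of reach is approached as far as the arm can. A call with a number of a shift or a turn outside -1 to 1 is refused whole. A call with a gripper value outside its range is refused whole. The fingers move at their own pace and stop on an object; "newtons" is the grip in N (left out, the last holds). Time passes only in rows, so rows that repeat a pose let the fingers close. It gives the time, the measured TCP pose, the force, the opening and the grip force at its end, in the units of the state.
- env.observe(): the state, without advancing time (a new reading comes with each control period).
- optics.get_image(name): name is "scene" or "side" or "wrist"; returns a dict with "image" (420x560x3 uint8, red, green, blue), "intrinsics" (3x3 intrinsics, pixels), "origin" and "orientation" of the camera in the world; the wrist camera has in their place "tool_from_camera" (4x4, takes a point from camera to tool coordinates, whose origin is the TCP and whose axes are the flange's). Camera axes: x right, y down, z forward; pixel columns grow to the right and rows downward; lengths in m; the calibration is good to about 2 mm. The wrist camera is an equidistant fisheye: a pixel r from the principal point sees the ray r / f radians off the axis. A picture is of the moment at which its call begins: read the wrist's pose just before it. There is no depth.
- env.close_job(): hands the job in; it is judged then, once.
The state is a dict: "time_s": time; "q": joint angles; "qvel": joint speeds; "joint_efforts": joint torques, N m; "position": TCP position; "tool_rot": TCP orientation; "ft_force": force on the tool from outside, world axes, zero at the start; "wrist_torque": the same for the moment, N m; "grip_width": finger opening in m; "gripper_force": force on a finger pad.
Only numpy, scipy, OpenCV 4.12 (cv2) and the standard library are available. Lean on these libraries where they do the work, as an engineer would, in place of code of your own. Each camera call takes 0.05 s, during which the arm holds its last target. There are 200 camera calls.

## Working session

There is one attempt and no reset: what is moved stays moved. The work goes in short steps, Python scripts to look and compute and a tool call to move; the robot and the scene stay as the last step left them, time stands still between calls to the robot, and variables do not carry over. Pictures are saved under pics/ and viewed, at most 11 in all, crops included, and the job is handed in when it is done.

Besides the shell and the picture viewer there is one more tool, called after "Emit:" as name(argument=value, ...) on one line, values as JSON. arm_command: Moves the arm, as the interface text tells. Shift numbers are shares of 500 mm and turn numbers shares of 120 degrees, none past 1 either way. Its arguments: {"type":"object","properties":{"commands":{"type":"array","items":{"type":"number"}},"newtons":{"type":"number"}},"required":["commands"]}

```bash
ls; mkdir -p pics
python3 - <<'E'
from rig import env, optics
import cv2,numpy as np
s=env.observe(); print(s['time_s'],s['position'],np.round(s['tool_rot'],3).tolist(),s['grip_width'])
for n in ['scene','side','wrist']:
    d=optics.get_image(n); cv2.imwrite(f'pics/{n}0.png',d['image'][:,:,::-1])
    np.save(f'pics/{n}0.npy',d,allow_pickle=True)
    print(n,{k:np.round(v,4).tolist() for k,v in d.items() if k!='image'})
E
```

```text
pics
0.0 [5.49729377e-01 7.05765852e-05 2.49694813e-01] [[0.0, 1.0, -0.001], [1.0, -0.0, 0.0], [0.0, -0.001, -1.0]] 0.0852997991316667
scene {'intrinsics': [[404.2468, 0.0, 276.5625], [0.0, 404.2468, 211.9262], [0.0, 0.0, 1.0]], 'origin': [0.0819, -0.5864, 0.6521], 'orientation': [[0.672, -0.451, 0.5873], [-0.7402, -0.3837, 0.5522], [-0.0237, -0.8058, -0.5917]]}
side {'intrinsics': [[527.2613, 0.0, 267.1175], [0.0, 527.2613, 208.5674], [0.0, 0.0, 1.0]], 'origin': [0.2234, 0.7575, 0.8402], 'orientation': [[-0.9316, -0.2203, 0.289], [-0.3633, 0.544, -0.7564], [0.0094, -0.8097, -0.5868]]}
wrist {'intrinsics': [[325.1923, 0.0, 275.4576], [0.0, 325.1923, 200.9198], [0.0, 0.0, 1.0]], 'tool_from_camera': [[-0.0008, -0.9529, -0.3032, 0.0773], [1.0, -0.001, 0.0007, -0.0003], [-0.001, -0.3032, 0.9529, -0.1231], [0.0, 0.0, 0.0, 1.0]]}
```

View pics/scene0.png

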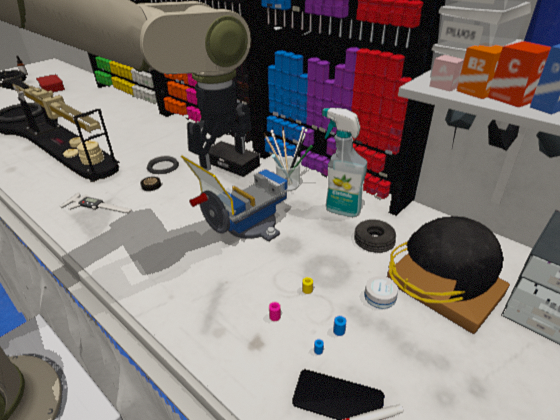

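View pics/side0.png

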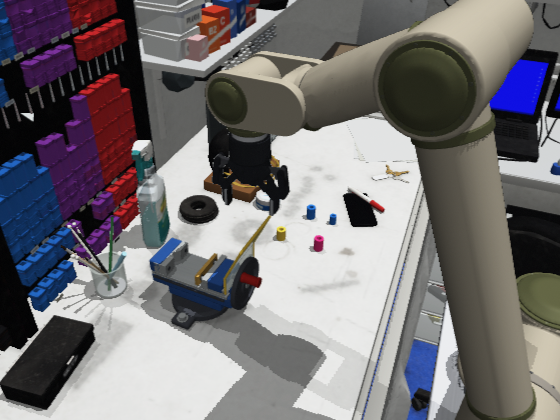

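View pics/wrist0.png

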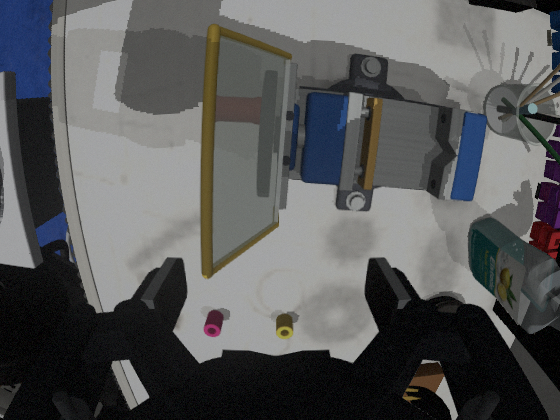

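The scene view shows the big blue slug at (340,326), with the small look-alike at (319,346). Pink is at (275,311), yellow at (307,285) and the pot at (381,291). The wrist view shows the vise: shield edge from (212,30) to (208,272), V notch near (448,152), handle about (238,108).

```bash
python3 - <<'E'
import cv2,numpy as np
w=cv2.imread('pics/wrist0.png'); cv2.imwrite('pics/c1.png',cv2.resize(w[40:230,200:490],None,fx=2.7,fy=2.7,interpolation=cv2.INTER_CUBIC))
E
cat > h.py <<'E'
import numpy as np,cv2
from rig import env,optics
def ray(d,uv,pos=None,R=None):
    K=d['intrinsics'];x=(uv[0]-K[0,2])/K[0,0];y=(uv[1]-K[1,2])/K[1,1]
    if 'origin' in d:
        v=np.array([x,y,1.]);return np.array(d['origin']),np.array(d['orientation'])@(v/np.linalg.norm(v))
    r=np.hypot(x,y);v=np.array([x/r*np.sin(r),y/r*np.sin(r),np.cos(r)]);T=np.array(d['tool_from_camera'])
    return pos+R@T[:3,3],R@(T[:3,:3]@v)
def atz(o,v,z): return o+v*(z-o[2])/v[2]
def tri(*rs):
    A=sum(np.eye(3)-np.outer(v,v) for o,v in rs);b=sum((np.eye(3)-np.outer(v,v))@o for o,v in rs)
    return np.linalg.solve(A,b)
def ld(n): return np.load(f'pics/{n}.npy',allow_pickle=True).item()
P0=np.array([.54973,.00007,.2497]);R0=np.array([[0,1,-.001],[1,0,0],[0,-.001,-1]])
E
python3 - <<'E'
from h import *
for n,pts in {'scene0':[(340,326),(319,346),(275,311),(307,285)],'side0':[(311.5,212),(333,219),(319,243),(281,233.5)]}.items():
    d=ld(n)
    img=cv2.cvtColor(d['image'],cv2.COLOR_RGB2HSV)
    for p in pts:
        # centroid of the saturated blob
        m=cv2.inRange(img,(0,110,60),(180,255,255)); k,l,st,c=cv2.connectedComponentsWithStats(m)
        i=l[int(p[1]),int(p[0])]; q=c[i] if i else p
        print(n,np.round(q,1),st[i][2:] if i else None,np.round(atz(*ray(d,q),.017),3))
E
```

```text
scene0 [339.3 325.3] [ 12  20 197] [ 0.519 -0.332  0.017]
scene0 [318.4 346.3] [ 10  16 111] [ 0.455 -0.33   0.017]
scene0 [274.4 311. ] [ 12  19 187] [ 0.463 -0.214  0.017]
scene0 [307.4 284.9] [ 11  17 155] [ 0.561 -0.22   0.017]
side0 [310.5 211.7] [  9  15 112] [ 0.517 -0.334  0.017]
side0 [332.4 218.9] [ 7 11 63] [ 0.455 -0.325  0.017]
side0 [318.1 243.1] [ 10  17 134] [ 0.461 -0.217  0.017]
side0 [280.6 233.3] [  8  15 109] [ 0.559 -0.218  0.017]
```

View pics/c1.png

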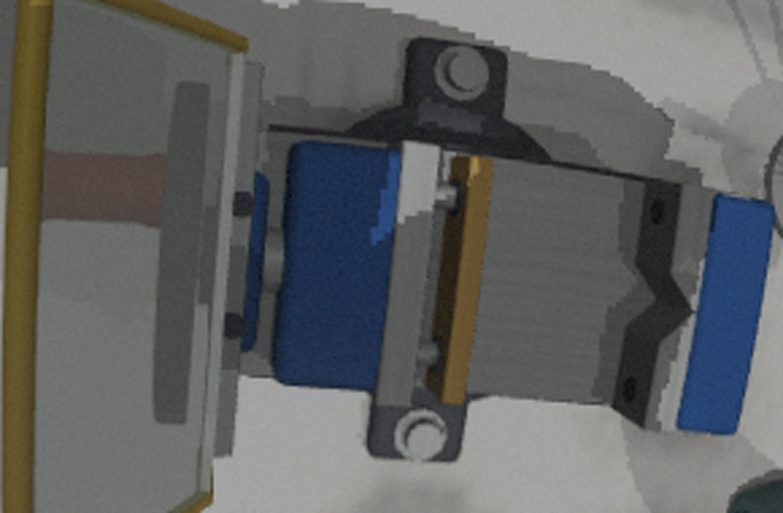

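The crop shows the notch apex top at (692,312), the top face corners at (683,184) and (643,428), the brass plate front from (493,158) to (462,402), and the handle (seen through the shield) centred on crop row 187.

```bash
cat >> h.py <<'E'
def project_w(d,p,pos,R):
    T=np.array(d['tool_from_camera']);c=T[:3,:3].T@(R.T@(p-pos)-T[:3,3]);K=d['intrinsics']
    th=np.arctan2(np.hypot(c[0],c[1]),c[2]);n=np.hypot(c[0],c[1]);return np.array([K[0,2]+K[0,0]*th*c[0]/n,K[1,2]+K[1,1]*th*c[1]/n])
E
python3 - <<'E'
from h import *
from scipy.optimize import least_squares
d=ld('wrist0'); f=lambda u,v:np.array([200+u/2.7,40+v/2.7])
def V(p,q): c,s=np.cos(p[2]),np.sin(p[2]); return np.array([p[0]+c*q[0]-s*q[1],p[1]+s*q[0]+c*q[1],q[2]])
obs=[(f(692,312),lambda h:(.047,0,.108)),(f(683,184),lambda h:(.035,h,.108)),(f(643,428),lambda h:(.035,-h,.108)),
((213,28),lambda h:(-.151,.06,.227)),((208,274),lambda h:(-.151,-.06,.227)),(f(660,310),lambda h:(.047,0,.08))]
F=lambda p:np.concatenate([project_w(d,V(p,g(p[3])),P0,R0)-np.array(o) for o,g in obs])
r=least_squares(F,[.6,.1,0,.042]);p=r.x;print(np.round(p,4),np.degrees(p[2]),np.round(r.fun.reshape(-1,2),1).tolist())
np.save('vise.npy',p)
# handle: side of the ray vs crank
for c in np.arange(-1.2,2.4,.2):
    h=lambda x:project_w(d,V(p,(x,-.042*np.sin(c),.092+.042*np.cos(c))),P0,R0)
    print(round(c,1),np.round((h(-.17)-[200,40])*2.7),np.round((h(-.132)-[200,40])*2.7))
# check in scene/side: project handle ends
for n in ['scene0','side0']:
    e=ld(n);O=np.array(e['orientation']);K=e['intrinsics']
    img=e['image'].astype(int); m=((img[...,0]>100)&(img[...,1]<60)&(img[...,2]<70)).astype('uint8')
    k,l,st,cc=cv2.connectedComponentsWithStats(m)
    for c in np.arange(-1.2,.9,.2):
        q=[K@(O.T@(V(p,(x,-.042*np.sin(c),.092+.042*np.cos(c)))-e['origin'])) for x in(-.17,-.132)]
        print(n,round(c,1),[np.round(a[:2]/a[2],1).tolist() for a in q])
    print([(s.tolist(),np.round(t,1).tolist()) for s,t in zip(st,cc) if 20<s[4]<500])
E
```

```text
[ 0.6688  0.0396 -0.0752  0.0422] -4.307121272063316 [[0.3, 0.6], [-0.5, 0.5], [-0.5, 0.5], [1.8, 1.4], [-0.8, -0.6], [-1.8, -3.8]]
-1.2 [ 46. 121.] [172. 127.]
-1.0 [ 40. 133.] [170. 139.]
-0.8 [ 35. 150.] [168. 156.]
-0.6 [ 30. 172.] [165. 179.]
-0.4 [ 26. 199.] [163. 206.]
-0.2 [ 23. 228.] [160. 236.]
-0.0 [ 21. 258.] [158. 266.]
0.2 [ 21. 288.] [156. 296.]
0.4 [ 22. 314.] [155. 323.]
0.6 [ 24. 337.] [154. 345.]
0.8 [ 27. 354.] [154. 363.]
1.0 [ 31. 366.] [154. 375.]
1.2 [ 35. 373.] [155. 381.]
1.4 [ 39. 373.] [156. 381.]
1.6 [ 44. 369.] [157. 377.]
1.8 [ 48. 361.] [158. 368.]
2.0 [ 52. 348.] [160. 355.]
2.2 [ 56. 332.] [162. 339.]
scene0 -1.2 [[188.2, 207.4], [201.6, 200.8]]
scene0 -1.0 [[188.6, 205.4], [202.1, 198.8]]
scene0 -0.8 [[189.4, 204.0], [203.1, 197.4]]
scene0 -0.6 [[190.6, 203.2], [204.3, 196.5]]
scene0 -0.4 [[192.2, 203.1], [206.0, 196.4]]
scene0 -0.2 [[194.0, 203.6], [207.9, 196.8]]
scene0 -0.0 [[196.1, 204.8], [210.0, 198.0]]
scene0 0.2 [[198.3, 206.6], [212.2, 199.7]]
scene0 0.4 [[200.5, 209.0], [214.4, 202.0]]
scene0 0.6 [[202.7, 211.9], [216.5, 204.8]]
scene0 0.8
[... 994 characters left out ...]
9.2]), ([112, 29, 6, 9, 36], [114.8, 33.2]), ([209, 29, 21, 24, 183], [220.1, 41.5]), ([80, 37, 31, 14, 114], [94.9, 43.6]), ([79, 74, 40, 21, 231], [98.1, 83.6]), ([120, 88, 9, 5, 32], [123.8, 89.8]), ([105, 94, 17, 9, 38], [111.4, 97.9]), ([89, 106, 10, 9, 31], [92.9, 110.5]), ([121, 126, 10, 8, 26], [124.5, 129.4]), ([100, 138, 29, 22, 128], [113.4, 148.0]), ([109, 152, 15, 11, 27], [115.7, 157.2]), ([103, 160, 22, 18, 66], [113.4, 168.1]), ([106, 167, 31, 27, 217], [121.2, 180.7]), ([123, 177, 14, 16, 54], [130.2, 183.6]), ([114, 193, 24, 23, 185], [125.9, 205.7]), ([370, 201, 14, 10, 49], [376.2, 205.2]), ([120, 206, 18, 17, 71], [127.8, 214.9]), ([314, 240, 9, 11, 69], [318.0, 245.6])]
```

Vise fit: origin (0.669, 0.040), yaw −4.3°, crank about −0.5. The big blue slug is at (0.518, −0.333). I'm moving above it with the tool x axis towards the robot, so the camera stays clear of the shield.

Emit:
arm_command(commands=[-1, -0.666, -0.064, 0, 0, 0, -0.714, -1, -0.666, -0.064, 0, 0, 0, -0.714, -1, -0.666, -0.064, 0, 0, 0, -0.714, -1, -0.666, -0.064, 0, 0, 0, -0.714, -1, -0.666, -0.064, 0, 0, 0, -0.714, -1, -0.666, -0.064, 0.26, 0, 0, -0.714, -1, -0.666, -0.064, 0.26, 0, 0, -0.714, -1, -0.666, -0.064, 0.26, 0, 0, -0.714, -1, -0.666, -0.064, 0.26, 0, 0, -0.714, -1, -0.666, -0.064, 0.26, 0, 0, -0.714, -1, -0.666, -0.064, 0.26, 0, 0, -0.714, -1, -0.666, -0.064, 0.26, 0, 0, -0.714])

```text
time_s: 1.15
position: [0.5171, -0.334, 0.1183]
tool_rot: [[-0.993, 0.115, -0.003], [0.115, 0.993, 0.002], [0.003, 0.002, -1.0]]
ft_force: [0.3, -0.3, 1.1]
grip_width: 0.0854
gripper_force: 0.0
```

Emit:
arm_command(commands=[-1, 0, 0, 0, 0, 0, 0, -1, 0, 0, 0, 0, 0, 0])

```text
time_s: 1.32
position: [0.5179, -0.3329, 0.1202]
tool_rot: [[-0.992, 0.122, -0.0], [0.122, 0.992, 0.0], [0.0, 0.0, -1.0]]
ft_force: [-0.5, 0.5, -1.2]
grip_width: 0.0853
gripper_force: 0.0
```

Run:
```python
from h import *
s=env.observe();p,R=np.array(s['position']),np.array(s['tool_rot']);print(s['time_s'],p,R.round(3).tolist(),np.round(s['q']))
d=optics.get_image('wrist');cv2.imwrite('pics/w1.png',d['image'][:,:,::-1])
m=cv2.inRange(cv2.cvtColor(d['image'],cv2.COLOR_RGB2HSV),(95,130,60),(120,255,255));k,l,st,c=cv2.connectedComponentsWithStats(m)
for i in range(1,k):
    if st[i][4]>60: print(st[i],c[i].round(1),atz(*ray(d,c[i],p,R),.017).round(4))
```

```text
1.3167 [ 0.51794813 -0.33293661  0.1201794 ] [[-0.992, 0.122, -0.0], [0.122, 0.992, 0.0], [0.0, 0.0, -1.0]] [ -44.   35.   74.   -0.   71. -127.]
[258 113  26  27 408] [270.8 126.3] [ 0.4581 -0.3291  0.017 ]
[261 189  33  43 871] [276.9 213.7] [ 0.5223 -0.3327  0.017 ]
```

View pics/w1.png

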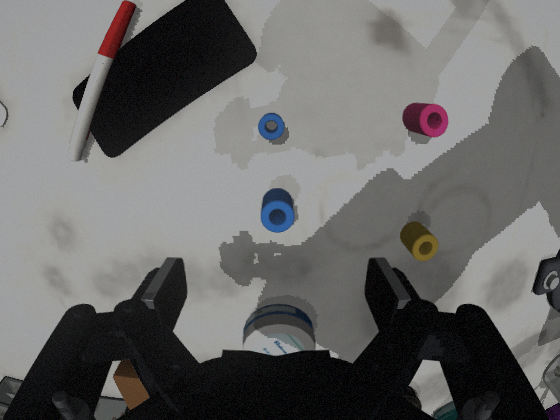

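The wrist view shows the big slug centred at (277,212) between the open fingers, and the small slug well clear at (271,126). I'm descending and gripping.

Emit:
arm_command(commands=[-1, -0.004, 0, 0.1, 0, 0, 0, -1, -0.004, 0, 0.15, 0, 0, 0, -1, -0.004, 0, 0.188, 0, 0, 0, -1, -0.004, 0, 0.188, 0, 0, 0, 1, -0.004, 0, 0.188, 0, 0, 0, 1, -0.004, 0, 0.188, 0, 0, 0, 1, -0.004, 0, 0.188, 0, 0, 0, 1, -0.004, 0, 0.188, 0, 0, 0, 1, -0.004, 0, 0.188, 0, 0, 0, 1, -0.004, 0, 0.188, 0, 0, 0, 1, -0.004, 0, 0.188, 0, 0, 0, 1, -0.004, 0, 0.188, 0, 0, 0], newtons=30)

```text
time_s: 2.37
position: [0.5203, -0.3335, 0.0275]
tool_rot: [[-0.993, 0.119, 0.001], [0.119, 0.993, -0.001], [-0.001, -0.001, -1.0]]
ft_force: [-1.2, 0.6, 7.1]
grip_width: 0.023
gripper_force: 29.3
```

```bash
cat >> h.py <<'E'
vp=np.load('vise.npy')
def V(q): c,s=np.cos(vp[2]),np.sin(vp[2]); return np.array([vp[0]+c*q[0]-s*q[1],vp[1]+s*q[0]+c*q[1],q[2]])
def shift(target,s=None):
    s=s or env.observe(); return np.round(np.array(s['tool_rot']).T@(target-np.array(s['position']))/.5,4)
def turn(Rt,s=None):
    from scipy.spatial.transform import Rotation as Q
    s=s or env.observe(); return np.round(Q.from_matrix(np.array(s['tool_rot']).T@Rt).as_rotvec(degrees=True)/120,4)
def Rtilt(a):
    c,s=np.cos(vp[2]),np.sin(vp[2]);Rv=np.array([[c,-s,0],[s,c,0],[0,0,1.]]);a=np.radians(a)
    z=np.array([np.sin(a),0,-np.cos(a)]);y=np.array([0,1.,0]);return Rv@np.stack([np.cross(y,z),y,z],1)
E
python3 - <<'E'
from h import *
d=ld('side0');print('bottle base',atz(*ray(d,(155,240)),0),atz(*ray(ld('scene0'),(345,212)),0))
print(Rtilt(0).round(2).tolist(),shift(V((.014,0,.18))),turn(Rtilt(0)),V((.014,0,.18)))
E
```

```text
bottle base [ 8.48491006e-01 -9.54510098e-02 -1.11022302e-16] [ 0.84900097 -0.1192973   0.        ]
[[-1.0, 0.08, 0.0], [0.08, 1.0, 0.0], [0.0, 0.0, -1.0]] [-0.2346  0.7772 -0.3055] [-0.0005  0.0007 -0.021 ] [0.68276132 0.03859512 0.18      ]
```

Emit:
arm_command(commands=[1, 0, 0, -0.08, 0, 0, 0, 1, 0, 0, -0.16, 0, 0, 0, 1, -0.02, 0.06, -0.21, 0, 0, -0.021, 1, -0.04, 0.13, -0.26, 0, 0, -0.021, 1, -0.06, 0.2, -0.305, 0, 0, -0.021, 1, -0.085, 0.28, -0.305, 0, 0, -0.021, 1, -0.11, 0.36, -0.305, 0, 0, -0.021, 1, -0.13, 0.44, -0.305, 0, 0, -0.021, 1, -0.155, 0.52, -0.305, 0, 0, -0.021, 1, -0.18, 0.6, -0.305, 0, 0, -0.021, 1, -0.205, 0.68, -0.305, 0, 0, -0.021, 1, -0.235, 0.777, -0.305, 0, 0, -0.021])

```text
time_s: 3.37
position: [0.6779, 0.0288, 0.1791]
tool_rot: [[-0.997, 0.075, 0.0], [0.075, 0.997, -0.0], [-0.0, -0.0, -1.0]]
ft_force: [0.7, -1.1, -0.2]
grip_width: 0.0224
gripper_force: 29.6
```

Emit:
arm_command(commands=[1, 0, 0, 0, 0, 0, 0, 1, 0, 0, 0, 0, 0, 0, 1, 0, 0, 0, 0, 0, 0])

```text
time_s: 3.62
position: [0.6773, 0.0265, 0.1787]
tool_rot: [[-0.997, 0.075, -0.0], [0.075, 0.997, -0.0], [0.0, -0.0, -1.0]]
ft_force: [-0.1, -1.2, 0.2]
grip_width: 0.0223
gripper_force: 29.6
```

Run:
```python
from h import *
s=env.observe();p,R=np.array(s['position']),np.array(s['tool_rot'])
print(s['time_s'],p,s['grip_width'],shift(V((.014,0,.110))),turn(Rtilt(0)))
d=optics.get_image('wrist');cv2.imwrite('pics/w2.png',d['image'][:,:,::-1])
print([project_w(d,V(q),p,R).round().tolist() for q in [(.047,0,.108),(.035,.042,.108),(.035,-.042,.108),(-.032,.04,.104),(-.032,-.04,.104),(-.151,.06,.227),(-.151,-.06,.227)]])
```

```text
3.6167 [0.67725712 0.02652469 0.17872389] 0.02226249125375284 [-0.0092  0.0249  0.1374] [-0.0001 -0.0002  0.0002]
[[294.0, 275.0], [355.0, 259.0], [232.0, 260.0], [359.0, 161.0], [232.0, 160.0], [506.0, -121.0], [113.0, -147.0]]
```

View pics/w2.png

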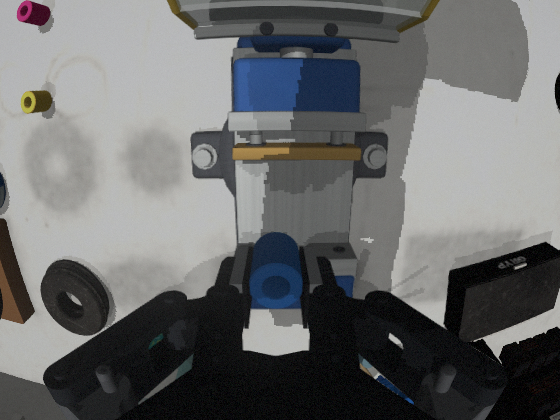

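The slug hangs above the bed between plate and V, and the plate is where I predicted (ends at columns 233 and 360). It needs 12 mm to the left and then down.

Emit:
arm_command(commands=[1, -0.009, 0.025, 0.02, 0, 0, 0, 1, -0.009, 0.025, 0.05, 0, 0, 0, 1, -0.009, 0.025, 0.09, 0, 0, 0, 1, -0.009, 0.025, 0.12, 0, 0, 0, 1, -0.009, 0.025, 0.134, 0, 0, 0, 1, -0.009, 0.025, 0.138, 0, 0, 0, 1, -0.009, 0.025, 0.141, 0, 0, 0, 1, -0.009, 0.025, 0.141, 0, 0, 0, 1, -0.009, 0.025, 0.141, 0, 0, 0])

```text
time_s: 4.42
position: [0.6833, 0.0387, 0.1093]
tool_rot: [[-0.997, 0.075, 0.002], [0.075, 0.997, -0.0], [-0.002, -0.0, -1.0]]
ft_force: [-0.6, 0.1, -0.4]
grip_width: 0.0228
gripper_force: 29.6
```

Emit:
arm_command(commands=[1, 0, 0, 0.002, 0, 0, 0, 1, 0, 0, 0.004, 0, 0, 0, 1, 0, 0, 0.004, 0, 0, 0])

```text
time_s: 4.67
position: [0.6832, 0.0388, 0.1075]
tool_rot: [[-0.997, 0.075, 0.002], [0.075, 0.997, -0.0], [-0.002, -0.0, -1.0]]
ft_force: [-2.0, 0.2, 4.4]
grip_width: 0.0226
gripper_force: 30.1
```

Contact with the bed: 4.4 N at the expected height. I'm releasing and rising.

Emit:
arm_command(commands=[0.3, 0, 0, 0, 0, 0, 0, 0.1, 0, 0, 0, 0, 0, 0, 0, 0, 0, 0, 0, 0, 0, 0, 0, 0, 0, 0, 0, 0, 0, 0, 0, 0, 0, 0, 0, 0, 0, -0.03, 0, 0, 0, 0, 0, 0, -0.08, 0, 0, 0, 0, 0, 0, -0.15, 0, 0, 0, -0.5, 0, 0, -0.23, 0, 0, 0, -1, 0, 0, -0.31, 0, 0, 0, -1, 0, 0, -0.38, 0, 0, 0, -1, 0, 0, -0.4, 0, 0, 0])

```text
schema error: expected a multiple of 7 numbers
```

Run:
```python
from h import *
s=env.observe();p,R=np.array(s['position']),np.array(s['tool_rot'])
print(s['time_s'],p,s['grip_width'],s['q'].round(0) if hasattr(s['q'],'round') else s['q'])
d=optics.get_image('wrist');cv2.imwrite('pics/w3.png',d['image'][:,:,::-1])
c=-.5
print([project_w(d,V(q),p,R).round().tolist() for q in [(.014,0,.114),(.047,0,.108)]])
Rt=Rtilt(33)
h=V((-.158,.0425*np.sin(.5)-0,.092+.042*np.cos(.5)))
z=Rt[:,2]
pre=h-z*.1+np.array([-.0,0,0])
print('h',h,'pre',pre,'high',shift(pre+[0,0,.0]),turn(Rt))
```

```text
4.6667 [0.68322623 0.03883343 0.10754133] 0.022562762272327883 [ -7.  42.  62.  -0.  76. -92.]
[[276.0, 291.0], [276.0, 339.0]]
h [0.51277735 0.07183082 0.12885847] pre [0.45846726 0.07592121 0.21272552] high [ 0.4534  0.0403 -0.2112] [-0.000e+00 -2.741e-01  1.000e-04]
```

View pics/w3.png

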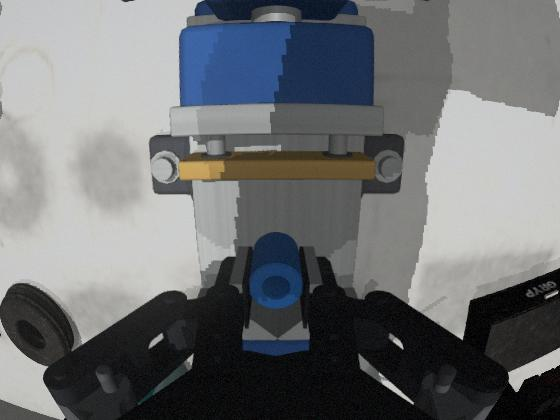

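That call was refused for a wrong count. The view shows the slug (276,280) centred on the plate (columns 180–375) and still held. I'm releasing now.

Emit:
arm_command(commands=[0.3, 0, 0, 0, 0, 0, 0, 0.1, 0, 0, 0, 0, 0, 0, 0, 0, 0, 0, 0, 0, 0, 0, 0, 0, 0, 0, 0, 0, 0, 0, 0, -0.01, 0, 0, 0, 0, 0, 0, -0.04, 0, 0, 0, 0, 0, 0, -0.09, 0, 0, 0, 0, 0, 0, -0.16, 0, 0, 0, -1, 0, 0, -0.24, 0, 0, 0, -1, 0, 0, -0.32, 0, 0, 0, -1, 0, 0, -0.4, 0, 0, 0, -1, 0, 0, -0.4, 0, 0, 0])

```text
time_s: 5.72
position: [0.6839, 0.0388, 0.3162]
tool_rot: [[-0.997, 0.075, 0.015], [0.075, 0.997, -0.002], [-0.015, -0.001, -1.0]]
ft_force: [-0.1, 0.3, 1.0]
grip_width: 0.0849
gripper_force: 0.0
```

Run:
```python
from h import *
s=env.observe();p,R=np.array(s['position']),np.array(s['tool_rot'])
print(s['time_s'],p,s['grip_width'])
d=optics.get_image('wrist');cv2.imwrite('pics/w3.png',d['image'][:,:,::-1])
m=cv2.inRange(cv2.cvtColor(d['image'],cv2.COLOR_RGB2HSV),(95,130,60),(120,255,255));k,l,st,c=cv2.connectedComponentsWithStats(m)
print([project_w(d,V(q),p,R).round().tolist() for q in [(.014,0,.114),(.014,0,.08)]],[(st[i].tolist(),c[i].round().tolist()) for i in range(1,k) if st[i][4]>60])
Rt=Rtilt(33);z=Rt[:,2]
h=V((-.158,.042*np.sin(.5),.092+.042*np.cos(.5)))
pre=h-z*.1
print('h',h,'pre',pre,shift(pre),turn(Rt))
```

```text
5.7167 [0.68391183 0.03884606 0.31617834] 0.08494985109852066
[[276.0, 173.0], [276.0, 166.0]] [([241, 54, 62, 5, 219], [269.0, 56.0]), ([238, 67, 76, 32, 2310], [276.0, 82.0]), ([265, 156, 22, 27, 433], [275.0, 169.0]), ([239, 203, 76, 24, 1639], [276.0, 214.0]), ([347, 304, 14, 13, 89], [355.0, 310.0]), ([363, 309, 15, 23, 151], [370.0, 322.0]), ([344, 311, 19, 23, 198], [351.0, 326.0]), ([343, 337, 26, 26, 249], [358.0, 348.0]), ([332, 339, 20, 19, 259], [341.0, 348.0]), ([409, 362, 36, 28, 502], [427.0, 376.0]), ([402, 383, 54, 37, 817], [433.0, 400.0]), ([445, 412, 13, 8, 69], [452.0, 416.0])]
h [0.51275934 0.07159179 0.12885847] pre [0.45844926 0.07568217 0.21272552] [0.4564 0.0398 0.1935] [-1.000e-04 -2.703e-01  2.000e-04]
```

The slug stands upright where it was placed. I'm moving to the pre-grasp above and in front of the handle, tilted 33°.

Emit:
arm_command(commands=[-1, 0.08, 0.01, 0, 0, -0.05, 0, -1, 0.16, 0.02, 0, 0, -0.1, 0, -1, 0.24, 0.03, 0, 0, -0.15, 0, -1, 0.32, 0.04, 0, 0, -0.2, 0, -1, 0.4, 0.04, 0, 0, -0.25, 0, -1, 0.456, 0.04, 0, 0, -0.27, 0, -1, 0.456, 0.04, 0.06, 0, -0.27, 0, -1, 0.456, 0.04, 0.12, 0, -0.27, 0, -1, 0.456, 0.04, 0.19, 0, -0.27, 0, -1, 0.456, 0.04, 0.19, 0, -0.27, 0, -1, 0.456, 0.04, 0.19, 0, -0.27, 0])

```text
time_s: 6.68
position: [0.4565, 0.0759, 0.2104]
tool_rot: [[-0.844, 0.075, 0.531], [0.064, 0.997, -0.04], [-0.532, 0.0, -0.846]]
ft_force: [0.4, -0.0, -0.5]
grip_width: 0.085
gripper_force: 0.0
```

Run:
```python
from h import *
s=env.observe();p,R=np.array(s['position']),np.array(s['tool_rot'])
print(s['time_s'],p,R.round(3).tolist(),np.round(s['q']))
d=optics.get_image('wrist');cv2.imwrite('pics/w4.png',d['image'][:,:,::-1])
a=d['image'].astype(int);m=((a[...,0]>70)&(a[...,1]<.5*a[...,0])&(a[...,2]<.5*a[...,0])).astype('uint8');k,l,st,c=cv2.connectedComponentsWithStats(m)
print([(st[i].tolist(),c[i].round().tolist()) for i in range(1,k) if st[i][4]>60])
for c in (-.7,-.6,-.5,-.4,-.3):print(c,[project_w(d,V((x,-.042*np.sin(c),.092+.042*np.cos(c))),p,R).round().tolist() for x in(-.17,-.132)])
h=V((-.158,.042*np.sin(.5),.092+.042*np.cos(.5)));print(shift(h))
```

```text
6.6833 [0.45645873 0.07590009 0.21041914] [[-0.844, 0.075, 0.531], [0.064, 0.997, -0.04], [-0.532, 0.0, -0.846]] [ -6.   6. 111.   1.  31. -92.]
[([262, 195, 29, 51, 1191], [276.0, 219.0]), ([541, 272, 19, 25, 277], [552.0, 283.0]), ([542, 301, 18, 25, 286], [552.0, 312.0]), ([546, 329, 14, 53, 303], [554.0, 350.0])]
-0.7 [[286.0, 200.0], [285.0, 231.0]]
-0.6 [[281.0, 203.0], [280.0, 234.0]]
-0.5 [[276.0, 205.0], [276.0, 236.0]]
-0.4 [[270.0, 207.0], [271.0, 238.0]]
-0.3 [[265.0, 209.0], [266.0, 239.0]]
[-0.0045 -0.0002  0.1998]
```

View pics/w4.png

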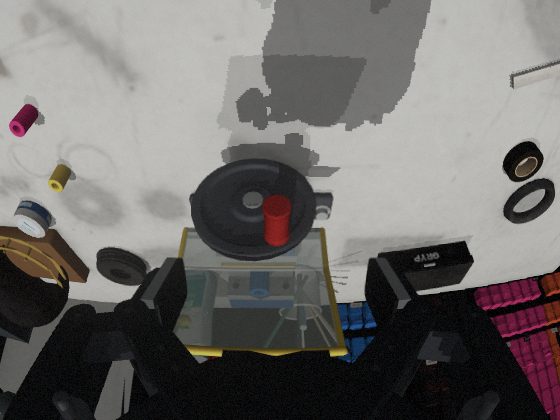

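The handle's free end is at (275,206), matching crank −0.5. I'm descending along the tool axis and gripping.

Emit:
arm_command(commands=[-1, -0.004, 0, 0.07, 0, 0, 0, -1, -0.004, 0, 0.13, 0, 0, 0, -1, -0.004, 0, 0.18, 0, 0, 0, -1, -0.004, 0, 0.2, 0, 0, 0, -1, -0.004, 0, 0.2, 0, 0, 0, 1, -0.004, 0, 0.2, 0, 0, 0, 1, -0.004, 0, 0.2, 0, 0, 0, 1, -0.004, 0, 0.2, 0, 0, 0, 1, -0.004, 0, 0.2, 0, 0, 0, 1, -0.004, 0, 0.2, 0, 0, 0, 1, -0.004, 0, 0.2, 0, 0, 0, 1, -0.004, 0, 0.2, 0, 0, 0], newtons=40)

```text
time_s: 7.73
position: [0.512, 0.072, 0.1287]
tool_rot: [[-0.841, 0.075, 0.535], [0.063, 0.997, -0.04], [-0.537, 0.0, -0.844]]
ft_force: [-4.7, 1.8, 7.4]
grip_width: 0.018
gripper_force: 38.7
```

```bash
cat >> h.py <<'E'
def arc(c0,c1,n,r=.042):
    s=env.observe();p,R=np.array(s['position']),np.array(s['tool_rot'])
    f=lambda c:V((0,-r*np.sin(c),r*np.cos(c)))
    for c in np.linspace(c0,c1,n+1)[1:]: print(round(c,2),np.round(R.T@(f(c)-f(c0))/.5,3).tolist())
E
python3 - <<'E'
from h import *
s=env.observe();print(np.round(s['q']),s['position']-V((-.158,.042*np.sin(.5),.092+.042*np.cos(.5))))
arc(-.5,2.5,12)
E
```

```text
[ -5.  19. 112.   2.  17. -93.] [-0.00073034  0.00036939 -0.00012944]
-0.25 [-0.004, -0.019, -0.006]
0.0 [-0.006, -0.04, -0.009]
0.25 [-0.004, -0.061, -0.006]
0.5 [0.0, -0.081, -0.0]
0.75 [0.007, -0.098, 0.01]
1.0 [0.015, -0.111, 0.024]
1.25 [0.025, -0.12, 0.04]
1.5 [0.036, -0.124, 0.057]
1.75 [0.048, -0.123, 0.075]
2.0 [0.058, -0.117, 0.092]
2.25 [0.068, -0.106, 0.107]
2.5 [0.076, -0.091, 0.119]
```

The handle is gripped, but joint 5 is at 17° (limit 9.98°) and will drop further at the bottom of the circle. I'll fit a quick arm model to choose the tilt around the circle.

Run:
```python
from h import *
from scipy.optimize import least_squares,brentq
s=env.observe()
D=[((.5497,0,.2497),21.807,74.336,0),((.5179,-.3329,.1202),35,74,0),((.6832,.0388,.1075),42,62,0),((.4565,.0759,.2104),6,111,32.1),(tuple(s['position']),s['q'][1],s['q'][2],np.degrees(np.arcsin(s['tool_rot'][0,2])))]
def fk(P,q2,q3,t):
    L1,L2,o,Lt,h=P; a=np.radians(q2);b=np.radians(q2+q3)+o;t=np.radians(t)
    return np.array([L1*np.sin(a)+L2*np.sin(b)+Lt*np.sin(t),h+L1*np.cos(a)+L2*np.cos(b)-Lt*np.cos(t)])
def F(P): return np.concatenate([fk(P[:5],b,c,t)-[np.sqrt(max(p[0]**2+p[1]**2-P[5]**2,0)),p[2]] for p,b,c,t in D])
r=least_squares(F,[.45,.45,0,.25,.2,.12]);P=r.x;print(P.round(3),np.abs(r.fun).max())
for c in (-.5,0,.8,1.57,2.4,3.14,3.9,4.7):
    p=V((-.158,-.042*np.sin(c),.092+.042*np.cos(c)));rr=np.sqrt(p[0]**2+p[1]**2-P[5]**2)
    o=[]
    for t in (18,22,26,30,33):
        x=least_squares(lambda q:fk(P[:5],q[0],q[1],t)-[rr,p[2]],[25,105]).x;o.append(round(180-t-x.sum(),1))
    print(c,o)
```

```text
[0.535 0.361 0.277 0.234 0.123 0.13 ] 0.0012954118590040586
-0.5 [np.float64(39.2), np.float64(33.3), np.float64(27.1), np.float64(20.8), np.float64(15.9)]
0 [np.float64(39.8), np.float64(33.9), np.float64(27.8), np.float64(21.5), np.float64(16.7)]
0.8 [np.float64(37.3), np.float64(31.4), np.float64(25.2), np.float64(18.8), np.float64(13.9)]
1.57 [np.float64(32.3), np.float64(26.1), np.float64(19.8), np.float64(13.2), np.float64(8.1)]
2.4 [np.float64(27.1), np.float64(20.8), np.float64(14.2), np.float64(7.5), np.float64(2.2)]
3.14 [np.float64(25.6), np.float64(19.3), np.float64(12.7), np.float64(5.8), np.float64(0.6)]
3.9 [np.float64(28.1), np.float64(21.8), np.float64(15.3), np.float64(8.6), np.float64(3.4)]
4.7 [np.float64(33.3), np.float64(27.2), np.float64(20.9), np.float64(14.3), np.float64(9.3)]
```

```bash
cat >> h.py <<'E'
tl=lambda c:25.5+6.5*np.cos(c)
def crank(c0,c1,n=12):
    """rows (shift xyz, turn y) from nominal pose at c0, plus the present error from nominal in tool units"""
    s=env.observe();R=Rtilt(tl(c0));f=lambda c:V((-.1585,-.042*np.sin(c),.092+.042*np.cos(c)))
    q=np.array(s['position']);rel=q-vp_w();y=np.array([-np.sin(vp[2]),np.cos(vp[2]),0])
    print('t',s['time_s'],'angle mod 2pi',np.arctan2(-rel@y,rel[2])%(2*np.pi),'err',(R.T@(q-f(c0))/.5).round(4),'turn',turn(R,s),'q5',s['q'][4],'F',np.round(s['ft_force'],1))
    out=[]
    for c in np.linspace(c0,c1,n+1)[1:]: out+=[1,*np.round(R.T@(f(c)-f(c0))/.5,3).tolist(),0,float(np.round(-(tl(c)-tl(c0))/120,3)),0]
    print(out)
def vp_w(): return V((-.1585,0,.092))
E
python3 -c "
from h import *
crank(-.5,1.9)"
```

```text
t 7.7333 angle mod 2pi 5.775164522236885 err [ 0.0006  0.0006 -0.    ] turn [0.0002 0.0106 0.0002] q5 16.708320069293915 F [-4.7  1.8  7.4]
[1, -0.003, -0.015, -0.006, 0, -0.004, 0, 1, -0.005, -0.032, -0.008, 0, -0.006, 0, 1, -0.005, -0.049, -0.008, 0, -0.006, 0, 1, -0.003, -0.065, -0.006, 0, -0.004, 0, 1, -0.0, -0.081, 0.0, 0, -0.0, 0, 1, 0.005, -0.094, 0.008, 0, 0.006, 0, 1, 0.011, -0.106, 0.018, 0, 0.014, 0, 1, 0.018, -0.115, 0.03, 0, 0.023, 0, 1, 0.027, -0.121, 0.044, 0, 0.033, 0, 1, 0.035, -0.124, 0.058, 0, 0.044, 0, 1, 0.044, -0.124, 0.072, 0, 0.055, 0, 1, 0.052, -0.12, 0.086, 0, 0.065, 0]
```

Emit:
arm_command(commands=[1, -0.003, -0.015, -0.006, 0, 0.002, 0, 1, -0.005, -0.032, -0.008, 0, 0.004, 0, 1, -0.005, -0.049, -0.008, 0, 0.004, 0, 1, -0.003, -0.065, -0.006, 0, 0.006, 0, 1, 0, -0.081, 0, 0, 0.01, 0, 1, 0.005, -0.094, 0.008, 0, 0.016, 0, 1, 0.011, -0.106, 0.018, 0, 0.024, 0, 1, 0.018, -0.115, 0.03, 0, 0.033, 0, 1, 0.027, -0.121, 0.044, 0, 0.043, 0, 1, 0.035, -0.124, 0.058, 0, 0.054, 0, 1, 0.044, -0.124, 0.072, 0, 0.065, 0, 1, 0.052, -0.12, 0.086, 0, 0.075, 0])

```text
time_s: 8.73
position: [0.5081, 0.0121, 0.0776]
tool_rot: [[-0.916, 0.075, 0.394], [0.069, 0.997, -0.029], [-0.395, 0.0, -0.918]]
ft_force: [-6.1, 6.7, 8.3]
grip_width: 0.0177
gripper_force: 40.6
```

```bash
python3 -c "
from h import *
crank(1.9,4.3)"
```

```text
t 8.7333 angle mod 2pi 1.9193727276639279 err [0.0001 0.0004 0.0017] turn [ 0.0003 -0.0009  0.    ] q5 22.041347848606673 F [-6.1  6.7  8.3]
[1, 0.006, 0.007, 0.014, 0, 0.01, 0, 1, 0.011, 0.017, 0.026, 0, 0.019, 0, 1, 0.016, 0.029, 0.037, 0, 0.026, 0, 1, 0.019, 0.044, 0.045, 0, 0.031, 0, 1, 0.022, 0.059, 0.05, 0, 0.035, 0, 1, 0.023, 0.076, 0.052, 0, 0.037, 0, 1, 0.022, 0.093, 0.051, 0, 0.036, 0, 1, 0.02, 0.109, 0.047, 0, 0.033, 0, 1, 0.018, 0.124, 0.04, 0, 0.028, 0, 1, 0.013, 0.137, 0.031, 0, 0.022, 0, 1, 0.008, 0.148, 0.019, 0, 0.014, 0, 1, 0.003, 0.156, 0.006, 0, 0.004, 0]
```

Emit:
arm_command(commands=[1, 0.006, 0.007, 0.014, 0, 0.01, 0, 1, 0.011, 0.017, 0.026, 0, 0.019, 0, 1, 0.016, 0.029, 0.037, 0, 0.026, 0, 1, 0.019, 0.044, 0.045, 0, 0.031, 0, 1, 0.022, 0.059, 0.05, 0, 0.035, 0, 1, 0.023, 0.076, 0.052, 0, 0.037, 0, 1, 0.022, 0.093, 0.051, 0, 0.036, 0, 1, 0.02, 0.109, 0.047, 0, 0.033, 0, 1, 0.018, 0.124, 0.04, 0, 0.028, 0, 1, 0.013, 0.137, 0.031, 0, 0.022, 0, 1, 0.008, 0.148, 0.019, 0, 0.014, 0, 1, 0.003, 0.156, 0.006, 0, 0.004, 0])

```text
time_s: 9.73
position: [0.514, 0.09, 0.0742]
tool_rot: [[-0.919, 0.075, 0.388], [0.069, 0.997, -0.029], [-0.389, 0.0, -0.921]]
ft_force: [1.9, -2.9, -6.5]
grip_width: 0.0176
gripper_force: 39.7
```

```bash
python3 -c "
from h import *
crank(4.3,6.7)"
```

```text
t 9.7333 angle mod 2pi 4.279607561716104 err [0.0002 0.0003 0.0021] turn [ 0.0001 -0.0001  0.0001] q5 22.93664277950447 F [ 1.9 -2.9 -6.5]
[1, -0.006, 0.005, -0.015, 0, -0.01, 0, 1, -0.013, 0.007, -0.03, 0, -0.021, 0, 1, -0.019, 0.006, -0.045, 0, -0.032, 0, 1, -0.025, 0.001, -0.06, 0, -0.042, 0, 1, -0.031, -0.007, -0.074, 0, -0.052, 0, 1, -0.036, -0.018, -0.086, 0, -0.06, 0, 1, -0.04, -0.031, -0.096, 0, -0.067, 0, 1, -0.043, -0.046, -0.103, 0, -0.072, 0, 1, -0.045, -0.062, -0.107, 0, -0.075, 0, 1, -0.046, -0.078, -0.108, 0, -0.076, 0, 1, -0.045, -0.095, -0.107, 0, -0.075, 0, 1, -0.043, -0.111, -0.102, 0, -0.071, 0]
```

Emit:
arm_command(commands=[1, -0.006, 0.005, -0.016, 0, -0.01, 0, 1, -0.013, 0.007, -0.031, 0, -0.021, 0, 1, -0.019, 0.006, -0.046, 0, -0.032, 0, 1, -0.025, 0.001, -0.061, 0, -0.042, 0, 1, -0.031, -0.007, -0.075, 0, -0.052, 0, 1, -0.036, -0.018, -0.087, 0, -0.06, 0, 1, -0.04, -0.031, -0.097, 0, -0.067, 0, 1, -0.043, -0.046, -0.104, 0, -0.072, 0, 1, -0.045, -0.062, -0.108, 0, -0.075, 0, 1, -0.046, -0.078, -0.109, 0, -0.076, 0, 1, -0.045, -0.095, -0.108, 0, -0.075, 0, 1, -0.043, -0.111, -0.103, 0, -0.071, 0])

```text
time_s: 10.73
position: [0.5099, 0.0339, 0.1308]
tool_rot: [[-0.85, 0.075, 0.521], [0.064, 0.997, -0.039], [-0.523, 0.0, -0.852]]
ft_force: [9.2, 10.5, -11.0]
grip_width: 0.0176
gripper_force: 40.2
```

```bash
python3 -c "
from h import *
crank(6.7,9.1)
d=optics.get_image('side');cv2.imwrite('pics/s5.png',cv2.resize(d['image'][215:335,130:290,::-1],None,fx=4,fy=4,interpolation=cv2.INTER_CUBIC))"
```

```text
t 10.7333 angle mod 2pi 0.42697215514078823 err [-0.0013 -0.0013 -0.0001] turn [ 0.0002  0.0007 -0.    ] q5 18.62866080905586 F [  9.2  10.5 -11. ]
[1, 0.004, -0.015, 0.007, 0, 0.005, 0, 1, 0.01, -0.027, 0.016, 0, 0.012, 0, 1, 0.017, -0.037, 0.028, 0, 0.021, 0, 1, 0.025, -0.045, 0.041, 0, 0.031, 0, 1, 0.033, -0.049, 0.055, 0, 0.041, 0, 1, 0.042, -0.05, 0.069, 0, 0.052, 0, 1, 0.051, -0.047, 0.083, 0, 0.063, 0, 1, 0.059, -0.042, 0.096, 0, 0.073, 0, 1, 0.066, -0.033, 0.109, 0, 0.082, 0, 1, 0.073, -0.022, 0.119, 0, 0.09, 0, 1, 0.078, -0.008, 0.128, 0, 0.096, 0, 1, 0.082, 0.007, 0.133, 0, 0.101, 0]
```

View pics/s5.png

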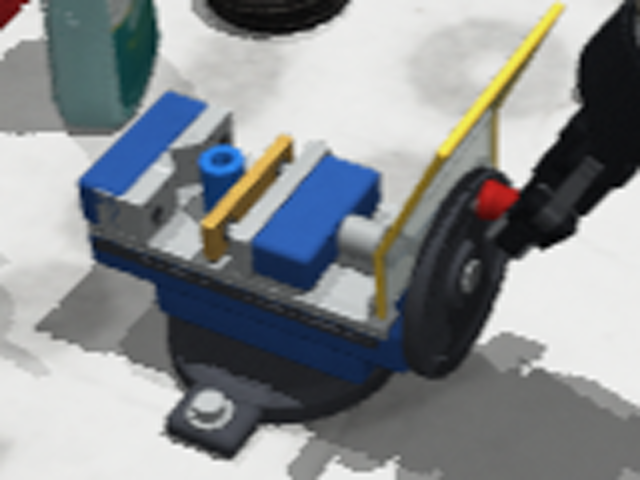

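The side view shows the slug upright at (220,180), the brass plate about to reach it, the moving jaw advanced and the handle held. Continuing.

Emit:
arm_command(commands=[1, 0.005, -0.014, 0.007, 0, 0.005, 0, 1, 0.011, -0.026, 0.016, 0, 0.012, 0, 1, 0.018, -0.036, 0.028, 0, 0.021, 0, 1, 0.026, -0.044, 0.041, 0, 0.031, 0, 1, 0.034, -0.048, 0.055, 0, 0.041, 0, 1, 0.043, -0.049, 0.069, 0, 0.052, 0, 1, 0.052, -0.046, 0.083, 0, 0.063, 0, 1, 0.06, -0.041, 0.096, 0, 0.073, 0, 1, 0.067, -0.032, 0.109, 0, 0.082, 0, 1, 0.074, -0.021, 0.119, 0, 0.09, 0, 1, 0.079, -0.007, 0.128, 0, 0.096, 0, 1, 0.083, 0.008, 0.133, 0, 0.101, 0])

```text
time_s: 11.78
position: [0.5103, 0.0373, 0.0528]
tool_rot: [[-0.94, 0.076, 0.333], [0.071, 0.997, -0.026], [-0.334, -0.001, -0.943]]
ft_force: [-1.2, -6.5, -1.5]
grip_width: 0.0177
gripper_force: 40.6
```

```bash
python3 -c "
from h import *
crank(9.1,11.1,11)"
```

```text
t 11.7833 angle mod 2pi 2.7941451696726296 err [-0.0015 -0.0016 -0.0007] turn [-0.0006  0.0014 -0.0002] q5 23.719082966334764 F [-1.2 -6.5 -1.5]
[1, 0.001, 0.015, 0.003, 0, 0.002, 0, 1, 0.001, 0.03, 0.004, 0, 0.003, 0, 1, 0.001, 0.045, 0.002, 0, 0.002, 0, 1, -0.001, 0.06, -0.002, 0, -0.001, 0, 1, -0.003, 0.073, -0.009, 0, -0.006, 0, 1, -0.006, 0.085, -0.018, 0, -0.012, 0, 1, -0.01, 0.095, -0.029, 0, -0.02, 0, 1, -0.014, 0.103, -0.041, 0, -0.028, 0, 1, -0.019, 0.108, -0.055, 0, -0.037, 0, 1, -0.024, 0.111, -0.069, 0, -0.047, 0, 1, -0.029, 0.11, -0.083, 0, -0.057, 0]
```

Emit:
arm_command(commands=[1, 0.002, 0.016, 0.003, 0, 0.002, 0, 1, 0.002, 0.031, 0.004, 0, 0.003, 0, 1, 0.002, 0.046, 0.002, 0, 0.002, 0, 1, 0, 0.061, -0.002, 0, -0.001, 0, 1, -0.002, 0.074, -0.009, 0, -0.006, 0, 1, -0.005, 0.086, -0.018, 0, -0.012, 0, 1, -0.009, 0.096, -0.029, 0, -0.02, 0, 1, -0.013, 0.104, -0.041, 0, -0.028, 0, 1, -0.018, 0.109, -0.055, 0, -0.037, 0, 1, -0.023, 0.112, -0.069, 0, -0.047, 0, 1, -0.028, 0.111, -0.083, 0, -0.057, 0, 1, -0.028, 0.111, -0.083, 0, -0.057, 0])

```text
time_s: 12.78
position: [0.5141, 0.0932, 0.0976]
tool_rot: [[-0.893, 0.075, 0.445], [0.067, 0.997, -0.033], [-0.446, 0.0, -0.895]]
ft_force: [0.1, 2.6, 3.0]
grip_width: 0.0175
gripper_force: 41.3
```

```bash
python3 -c "
from h import *
crank(11.1,11.15,1)
d=optics.get_image('side');cv2.imwrite('pics/s6.png',cv2.resize(d['image'][215:335,130:290,::-1],None,fx=4,fy=4,interpolation=cv2.INTER_CUBIC))"
```

```text
t 12.7833 angle mod 2pi 4.845037733145112 err [-0.0014  0.0001 -0.002 ] turn [ 0.      0.0025 -0.0001] q5 21.314632778819497 F [0.1 2.6 3. ]
[1, -0.002, -0.001, -0.004, 0, -0.003, 0]
```

View pics/s6.png

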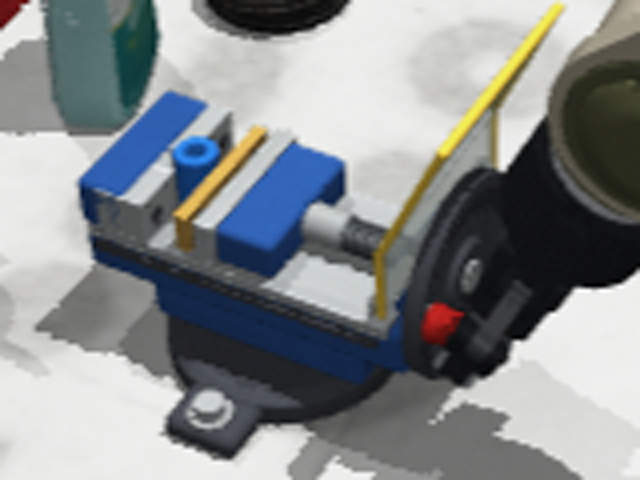

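The crank reads 11.13 rad (target 11.10). The side view shows the slug upright in the V at (197,165) and the plate about half in. I'm letting go and backing off along the tool axis.

Emit:
arm_command(commands=[0.4, 0, 0, 0, 0, 0, 0, 0.2, 0, 0, 0, 0, 0, 0, 0, 0, 0, 0, 0, 0, 0, 0, 0, 0, 0, 0, 0, 0, 0, 0, 0, 0, 0, 0, 0, 0, 0.02, 0, -0.04, 0, 0, 0, 0, 0.04, 0, -0.1, 0, 0, 0, 0, 0.06, 0, -0.17, 0, 0, 0, 0, 0.08, 0, -0.24, 0, 0, 0, 0, 0.08, 0, -0.3, 0, 0, 0, 0, 0.08, 0, -0.3, 0, 0, 0])

```text
time_s: 13.75
position: [0.4107, 0.1018, 0.2169]
tool_rot: [[-0.892, 0.074, 0.446], [0.066, 0.997, -0.033], [-0.448, 0.0, -0.894]]
ft_force: [1.6, 0.0, 0.6]
grip_width: 0.0427
gripper_force: 0.0
```

Run:
```python
from h import *
s=env.observe();p,R=np.array(s['position']),np.array(s['tool_rot']);print(s['time_s'],p,s['ft_force'],s['grip_width'])
w=optics.get_image('wrist');d=optics.get_image('side')
a=w['image'].astype(int);m=((a[...,0]>70)&(a[...,1]<.5*a[...,0])&(a[...,2]<.5*a[...,0])).astype('uint8');k,l,st,c=cv2.connectedComponentsWithStats(m)
print([(st[i].tolist(),c[i].round().tolist()) for i in range(1,k) if st[i][4]>60])
for c in (4.5,4.85,5.2):print(c,project_w(w,V((-.156,-.042*np.sin(c),.092+.042*np.cos(c))),p,R).round())
x=cv2.resize(d['image'][205:335,130:350],None,fx=3.4,fy=3.4,interpolation=cv2.INTER_CUBIC)
cv2.imwrite('pics/f.png',x[:,:,::-1])
```

```text
13.75 [0.41070981 0.1017764  0.21688974] [1.56583781 0.031919   0.61213587] 0.04269955513993947
[([264, 215, 22, 41, 725], [275.0, 235.0]), ([530, 296, 30, 27, 460], [545.0, 308.0]), ([528, 322, 32, 30, 500], [544.0, 336.0]), ([545, 348, 15, 38, 213], [554.0, 363.0]), ([531, 355, 25, 65, 472], [544.0, 388.0])]
4.5 [274. 221.]
4.85 [275. 233.]
5.2 [270. 245.]
```

View pics/f.png

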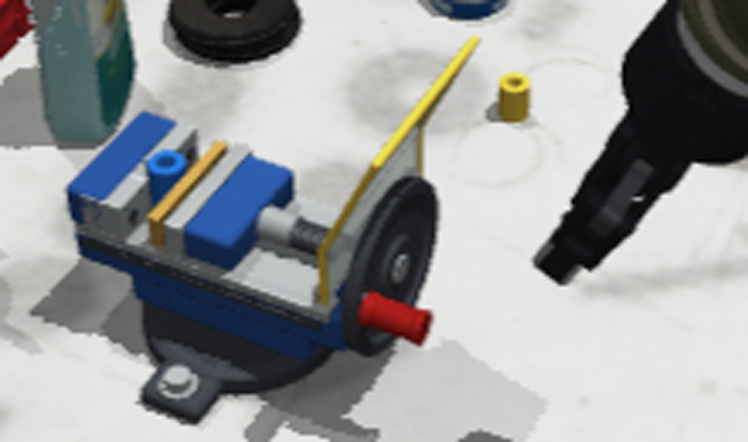

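The view shows the slug clamped upright in the V at (167,175), the handle free at about 4.87 rad (crank about 11.15), and the arm clear. Handing in.

```bash
python3 -c "
from rig import env
print(env.close_job())"
```

```text
the job is handed in; nothing more can be done
None
```

The large blue slug is clamped upright in the V with the brass plate about half way in (about 5 mm, judged from the handle's angle), the handle is released, the other parts weren't touched, and the job was handed in at about 14 s.

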